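# Load the bench paint rack from the carry tray, keeping the order of use

## Robot

A 7-joint arm with a two-finger parallel gripper is mounted at the origin on a cart in front of the work surface, level with it; the furniture and walls round the work are solid. World frame = base frame: x ahead of the robot, y to its left, z up, the work surface at z = 0. Lengths are in m, angles in rad, forces in N, time in s.
With the tool pointing down it reaches from about 0.4 to 0.875 m from the base axis. Payload 19.3 kg.
Tool frame: the origin (TCP) lies at the very end of the fingers, on their centre line; the grasp point (between the pads) lies 19 mm behind it; z points along the fingers, y is the line along which they close (so a half turn about z gives the same grasp; the last joint's range is limited). The gripper opens to 85 mm and grips with 20 to 120 N. Pads are 22 mm wide; open, the fingers measure 114 mm over their backs; the gripper's body (76 mm by 85 mm) begins 54 mm behind the grasp point. The pads swing forward as they close: fully open they stand 13 mm farther back than shut.
Start: joints at [-1.268, 0.521, -0.036, 1.599, 0.021, 1.021, -0.113], TCP at [0.228, 0.582, 0.231] pointing down, gripper open.
Joint ranges: [-2.91, 2.91], [-0.3, 2.13], [-1.5, 1.42], [0.17, 2.43], [-1.26, 4.41], [0.16, 1.93], [-2.52, 2.52]. Speed limits (rad/s): [1.89, 1.89, 2.39, 2.39, 3.01, 3.01, 3.01].

## Interface

Orientations are given as [roll, pitch, yaw] about the fixed x, y, z axes, in that order (R = Rz(yaw) Ry(pitch) Rx(roll)).
In Python, from workcell import monitor, viewer, bot gives the robot as it stands.
- The arm moves only by the tool move_arm, never from a script. Its arguments are lists of equal length, an entry for each row: "gripper": the opening, from 0 (shut) to 1 (fully open); "linear": the shift along the tool's x, y, z in cm, a list of three; "twist": the turn about the tool's z in degrees. A call has 1 to 8 rows; each row shifts and turns the commanded pose from where the row before left it, along the tool's axes as they then stand; what a row does not reach is not made up. A row lasts 1/10 s, in which the tool goes at most 50 mm and 8.59 degrees, less where a joint would pass 70% of its speed; a pose out of reach is approached as far as the arm can. A call with a gripper value outside its range is refused whole. The fingers move at their own pace and stop on an object; "squeeze" is the grip in N (left out, the last holds). Time passes only in rows, so rows that do not move let the fingers close. It gives the time, the measured TCP pose, the force, the opening and the grip force at its end, in the units of the state.
- monitor.observe(): the state, without advancing time (a new reading comes with each control period).
- viewer.grab_frame(name): name is "side" or "top" or "wrist"; returns a dict with "img" (420x560x3 uint8, red, green, blue), "K" (3x3 intrinsics, pixels), "eye" and "rotation" of the camera in the world. Camera axes: x right, y up, looking along -z (the intrinsics and any distortion apply to the point x, -y, -z); pixel columns grow to the right and rows downward; lengths in m; the calibration is good to about 2 mm. A picture is of the moment at which its call begins. There is no depth.
- bot.job_done(): hands the job in; it is judged then, once.
The state is a dict: "clock": time; "qpos": joint angles; "qd": joint speeds; "joint_efforts": joint torques, N m; "position": TCP position; "tool_rot": TCP orientation; "force": force on the tool from outside, world axes, zero at the start; "moment": the same for the moment, N m; "grip_width": finger opening in m; "finger_force": force on a finger pad.
Only numpy, scipy, OpenCV 4.12 (cv2) and the standard library are available. Lean on these libraries where they do the work, as an engineer would, in place of code of your own. Each camera call takes 0.05 s, during which the arm holds its last target. There are 200 camera calls.

## Task

The four paints for the brick model have been brought in on the grey carry tray, standing in a row in the order in which they will be used. Move the whole row into the wooden bench rack: one bottle in each square hole, standing upright on the base board, in the same order from left to right as in the tray. Knock no bottle over, and do not shift the red-capped varnish pot or the stack of cast bricks that stand behind.

Things in the scene. Friction and masses are not known exactly. Their poses are not given: they have to be found in the camera images.
- carry_tray: low grey plastic tray, fixed, 66 x 254 mm, walls 24 mm high, a grip on each end. Four open bays in line along its y axis, centred at y = -93, -31, 31, 93 mm; floor 5 mm above the underside. Origin: centre of its underside; x away from the robot, y to the robot's left (turned up to 0.25 rad), z up. Stands left or right of the bench rack, end to end with it.
- bench_rack: birch plywood rack, fixed, 74 x 262 mm, empty. Top plate with four square holes, 54 mm wide, in line along its y axis at x = 0, y = -93, -31, 31, 93 mm (same order: tray bay y = 93 goes to hole y = 93, etc.). Plate top 26, end cheeks 28, base board under the bottles 6 mm above the underside. Origin: centre of its underside; axes as the tray's, turned up to 0.25 rad.
- black_cap_bottle: round paint bottle with a wide black cap and a dark label, diameter 33, height 58 mm, about 45 g, standing in a bay of the tray. Its origin is the centre of its underside, z up.
- white_cap_bottle: round black paint bottle with a wide flat white cap, diameter 38, height 80 mm, about 45 g, standing in a bay of the tray. Its origin is the centre of its underside, z up.
- ink_bottle: square dark green ink bottle, 37 (x) x 40 (y) mm and 46 mm high up to the shoulder, with a narrow black cap, 20 mm wide, up to 66 mm; about 80 g; standing in a bay of the tray, its sides nearly parallel to the tray's. Grasp the body below the shoulder. Its origin is the centre of its underside, z up.
- dropper_bottle: slim round white dropper bottle with a pointed white cap, diameter 25, height 76 mm (straight body up to 41 mm, tapering above: hold it by the body, between the rack wall and the taper), about 45 g, standing in a bay of the tray. Its origin is the centre of its underside, z up.
- varnish_pot: round pot with a red screw cap, diameter 50, height 54 mm, standing behind the bench rack, its middle 105 to 130 mm from the rack's line; leave it. Its origin is the centre of its underside, z up.
- brick_stack: block of stacked small cast plaster bricks, 55 x 39 x 49 mm, standing behind the carry tray, its middle 105 to 130 mm from the tray's line; leave it. Its origin is the centre of its underside, z up.
Mind the look-alikes: they are no part of the job. What is shaped like the ink_bottle but blue is not meant. What is shaped like the white_cap_bottle but purple is not meant.

How it is judged:
At the end, for the whole second after the job is handed in: Each bottle stands upright (0.1 rad) and at rest on the base board in a bench rack hole, within 18 mm of its centre, in the hole matching its starting bay counted from the left: that hole is always 270 to 346 mm from its start, and any wrong order breaks this for some bottle. All released (z of black_cap_bottle in the frame of bench_rack between 0.002 and 0.011 m and x of black_cap_bottle in the frame of bench_rack between -0.018 and 0.018 m and (y of black_cap_bottle in the frame of bench_rack between -0.111 and -0.075 m or y of black_cap_bottle in the frame of bench_rack between -0.049 and -0.013 m or y of black_cap_bottle in the frame of bench_rack between 0.013 and 0.049 m or y of black_cap_bottle in the frame of bench_rack between 0.075 and 0.111 m) and distance of black_cap_bottle from where it was at the start of the episode between 0.27 and 0.346 m and angle between each of black_cap_bottle, white_cap_bottle, ink_bottle, dropper_bottle's own z axis and vertical below 0.1 rad and linear speed of each of black_cap_bottle, white_cap_bottle, ink_bottle, dropper_bottle below 0.02 m/s and contact force between each of black_cap_bottle, white_cap_bottle, ink_bottle, dropper_bottle and the fingers below 0.1 N and z of white_cap_bottle in the frame of bench_rack between 0.002 and 0.011 m and x of white_cap_bottle in the frame of bench_rack between -0.018 and 0.018 m and (y of white_cap_bottle in the frame of bench_rack between -0.111 and -0.075 m or y of white_cap_bottle in the frame of bench_rack between -0.049 and -0.013 m or y of white_cap_bottle in the frame of bench_rack between 0.013 and 0.049 m or y of white_cap_bottle in the frame of bench_rack between 0.075 and 0.111 m) and distance of white_cap_bottle from where it was at the start of the episode between 0.27 and 0.346 m and z of ink_bottle in the frame of bench_rack between 0.002 and 0.011 m and x of ink_bottle in the frame of bench_rack between -0.018 and 0.018 m and (y of ink_bottle in the frame of bench_rack between -0.111 and -0.075 m or y of ink_bottle in the frame of bench_rack between -0.049 and -0.013 m or y of ink_bottle in the frame of bench_rack between 0.013 and 0.049 m or y of ink_bottle in the frame of bench_rack between 0.075 and 0.111 m) and distance of ink_bottle from where it was at the start of the episode between 0.27 and 0.346 m and z of dropper_bottle in the frame of bench_rack between 0.002 and 0.011 m and x of dropper_bottle in the frame of bench_rack between -0.018 and 0.018 m and (y of dropper_bottle in the frame of bench_rack between -0.111 and -0.075 m or y of dropper_bottle in the frame of bench_rack between -0.049 and -0.013 m or y of dropper_bottle in the frame of bench_rack between 0.013 and 0.049 m or y of dropper_bottle in the frame of bench_rack between 0.075 and 0.111 m) and distance of dropper_bottle from where it was at the start of the episode between 0.27 and 0.346 m); the robot touches nothing.
It fails at once if a bottle is tipped over (more than 0.8 rad) (angle between any of black_cap_bottle, white_cap_bottle, ink_bottle, dropper_bottle's own z axis and vertical above 0.8 rad).
It fails at once if the varnish pot or the brick stack is shifted by more than 20 mm or tipped (distance of any of varnish_pot, brick_stack from where it was at the start of the episode above 0.02 m or angle between any of varnish_pot, brick_stack's own z axis and vertical above 0.4 rad).
It also fails if it takes over 102 s, if anything falls off the work surface, if the arm or the gripper's body presses on something with over 40 N, if the wrist force passes 120 N, or if a joint passes its speed limit or range.

## Working session

There is one attempt and no reset: what is moved stays moved. The work goes in short steps, Python scripts to look and compute and a tool call to move; the robot and the scene stay as the last step left them, time stands still between calls to the robot, and variables do not carry over. Pictures are saved under pics/ and viewed, at most 16 in all, crops included, and the job is handed in when it is done.

Besides the shell and the picture viewer there is one more tool, called after "Request:" by a JSON object that holds its "method" and its "body". move_arm: Moves the arm, as the interface text tells. Its arguments: {"type":"object","properties":{"gripper":{"type":"array"},"linear":{"type":"array"},"twist":{"type":"array"},"squeeze":{"type":"number"}},"required":["gripper","linear","twist"]}

```bash
ls; mkdir -p pics
python3 - <<'E'
from workcell import monitor, viewer, bot
import cv2,numpy as np,pickle
s=monitor.observe();print(s)
d={}
for n in ("top","side"):
    f=viewer.grab_frame(n);d[n]=f
    cv2.imwrite(f"pics/{n}0.png",f["img"][:,:,::-1]);print(n,f["K"].tolist(),f["eye"],f["rotation"].tolist(),f.keys())
pickle.dump(d,open("d0.pkl","wb"))
E
```

```text
pics
{'clock': 0.0, 'qpos': array([-1.26816949,  0.52202417, -0.03629181,  1.59998938,  0.02116273,
        1.0211026 , -0.11279646]), 'qd': array([-8.99328532e-04, -9.74595149e-05, -2.08628317e-04,  1.24287796e-03,
       -1.60141673e-05, -1.53526487e-03,  4.54476654e-04]), 'joint_efforts': array([ 1.17369760e-03, -9.27090883e+01,  1.98115222e+00, -3.69947255e+01,
        1.80612324e-02,  8.04042531e-03,  2.40219629e-05]), 'position': array([0.22757857, 0.58173631, 0.23072646]), 'tool_rot': array([-3.14045472e+00,  6.72623701e-05,  2.76870874e+00]), 'force': array([-1.30855623, -0.77477561, -0.09735697]), 'moment': array([-0.01311211, -0.02219737,  0.00984053]), 'finger_force': 0.0, 'grip_width': 0.08550691508647669}
top [[444.22109122511046, 0.0, 279.95308487282256], [0.0, 444.22109122511046, 215.8820294035868], [0.0, 0.0, 1.0]] [0.47158672 0.00162433 1.02811373] [0.15146067130150342, 0.011790075040728487, -1.575834006318777] dict_keys(['img', 'K', 'eye', 'rotation'])
side [[457.41663065390117, 0.0, 281.8765097768557], [0.0, 457.41663065390117, 207.55197287470804], [0.0, 0.0, 1.0]] [ 0.23996579 -0.72937206  0.44364949] [1.0935566615720567, 0.005265061727105724, -0.4589518168064125] dict_keys(['img', 'K', 'eye', 'rotation'])
```

View pics/top0.png

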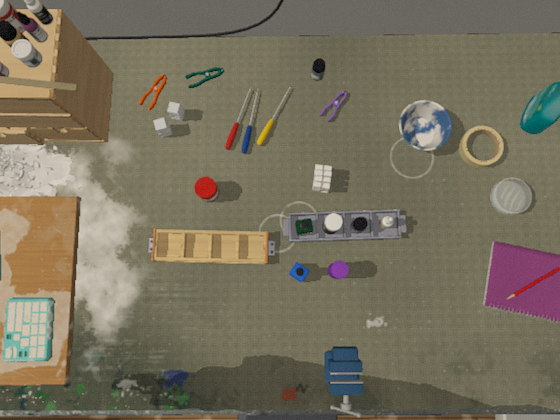

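View pics/side0.png

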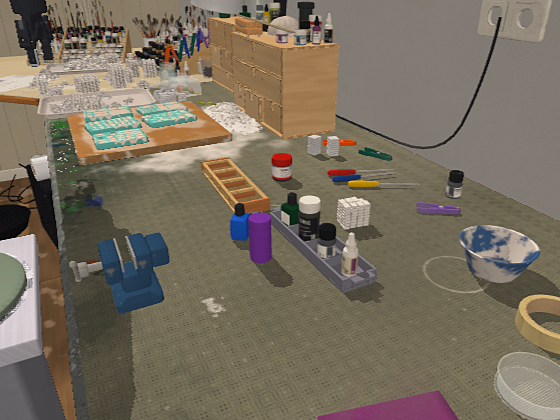

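The tray's bottles in the top picture, left to right, are ink (dark green, 305,226), white cap (333,223), black cap (361,224) and dropper (388,221). The look-alikes are outside the tray: blue at (299,272) and purple at (338,270). The rack is at about (210,246), to the left of the tray. I'll enlarge this area to confirm and measure.

```bash
cat > h.py <<'E'
import numpy as np,cv2,pickle
from scipy.spatial.transform import Rotation as R
def rot(f): return R.from_euler('xyz',f["rotation"]).as_matrix()
def ray(f,u,v):
    K=f["K"];d=np.array([(u-K[0][2])/K[0][0],-(v-K[1][2])/K[1][1],-1.]);return rot(f)@d
def at_z(f,u,v,z):
    d=ray(f,u,v);e=np.array(f["eye"]);return e+d*(z-e[2])/d[2]
def proj(f,P):
    c=rot(f).T@(np.array(P)-np.array(f["eye"]));K=f["K"]
    return np.array([K[0][2]+K[0][0]*c[0]/-c[2],K[1][2]-K[1][1]*c[1]/-c[2]])
E
python3 - <<'E'
import cv2,pickle
from h import *
d=pickle.load(open("d0.pkl","rb"));f=d["top"]
im=f["img"][:,:,::-1]
c=cv2.resize(im[155:290,140:420],(0,0),fx=2.85,fy=2.85,interpolation=cv2.INTER_CUBIC);cv2.imwrite("pics/c1.png",c)
print(proj(f,[.5,.1,0]),proj(f,[.228,.582,.231]))
E
```

```text
[242.38969061 271.40386824] [-54.1427833  429.91886813]
```

View pics/c1.png

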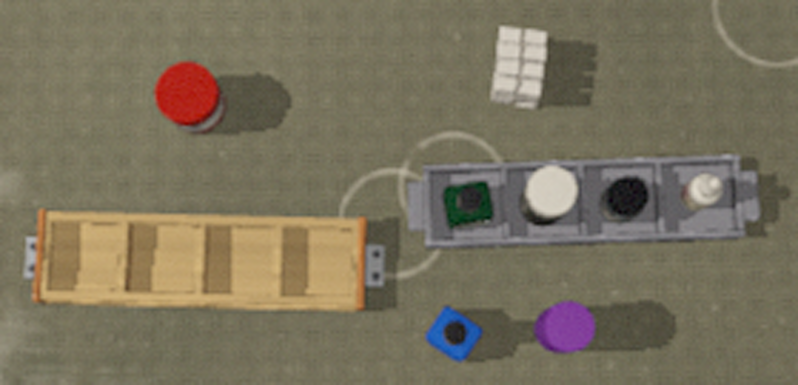

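The crop confirms it: dark green ink, white-capped black, black cap and dropper stand in the tray, and the blue and purple bottles stand outside in front.

Run:
```python
import cv2,pickle
from h import *
from scipy.optimize import least_squares
d=pickle.load(open("d0.pkl","rb"));f=d["top"]
c=lambda p:(140+(p[0]+.5)/2.85-.5,155+(p[1]+.5)/2.85-.5)
def fit(pts,obj):
    W=np.array([at_z(f,*c(p),o[2])[:2] for p,o in zip(pts,obj)])
    O=np.array(obj)[:,:2]
    def r(q):
        C,S=np.cos(q[2]),np.sin(q[2]);return (O@np.array([[C,S],[-S,C]])+q[:2]-W).ravel()
    s=least_squares(r,[.5,0,0]);print(s.x.round(4),(s.fun.reshape(-1,2)*1000).round(1).tolist());return s.x
Z=.028
rk=fit([(40,211),(367,219),(364,310),(35,302)],[(.037,.131,Z),(.037,-.131,Z),(-.037,-.131,Z),(-.037,.131,Z)])
Z=.024
tr=fit([(427,166),(739,156),(744,235),(428,246)],[(.033,.127,Z),(.033,-.127,Z),(-.033,-.127,Z),(-.033,.127,Z)])
def w(q,x,y):
    C,S=np.cos(q[2]),np.sin(q[2]);return q[:2]+[C*x-S*y,S*x+C*y]
for n,p,z,y in [("ink",(468,204),.051,.093),("inkcap",(470,199),.071,.093),("white",(551,191),.085,.031),("black",(628,196),.063,-.031),("drop",(709,184),.080,-.093)]:
    P=at_z(f,*c(p),z)[:2];h=w(rk,0,y)
    print(n,P.round(4),"bay",w(tr,0,y).round(4),"hole",h.round(4),"dist",np.linalg.norm(P-h).round(3))
E=[at_z(f,*c(p),.051) for p in [(444,186),(487,181),(493,221),(449,227)]]
e=E[0]-E[1];g=E[3]-E[2];print("ink yaw",np.arctan2(-e[0],e[1]),np.arctan2(-g[0],g[1]),np.mean(E,0))
for p,z in [((188,92),.054),((522,60),.049),((455,333),.04),((567,326),.08)]: print(at_z(f,*c(p),z).round(3))
```

```text
[ 0.5566  0.1704 -0.03  ] [[0.8, 0.2], [1.0, -0.6], [-1.0, -0.8], [-0.8, 1.2]]
[ 0.6028 -0.1346  0.0261] [[0.9, 2.4], [1.1, -1.4], [-1.3, -2.0], [-0.7, 1.0]]
ink [ 0.5972 -0.0405] bay [ 0.6004 -0.0416] hole [0.5594 0.2633] dist 0.306
inkcap [ 0.5984 -0.0412] bay [ 0.6004 -0.0416] hole [0.5594 0.2633] dist 0.307
white [ 0.6022 -0.1015] bay [ 0.602  -0.1036] hole [0.5575 0.2014] dist 0.306
black [ 0.601  -0.1628] bay [ 0.6036 -0.1656] hole [0.5557 0.1394] dist 0.306
drop [ 0.6075 -0.2212] bay [ 0.6052 -0.2275] hole [0.5538 0.0774] dist 0.303
ink yaw 0.11019013848625277 0.12985413295629342 [ 0.59741084 -0.04071935  0.051     ]
[0.687 0.179 0.054]
[ 0.712 -0.085  0.049]
[ 0.498 -0.03   0.04 ]
[ 0.502 -0.112  0.08 ]
```

Request:
{"method": "move_arm", "body": {"gripper": [1,1,1,1,1,1,1,1], "linear": [[0,0,0],[-5,0,0],[-5,0,0],[-5,0,0],[-5,0,0],[-5,0,0],[-5,0,0],[-5,0,0]], "twist": [8.5,8.5,8.5,8.5,8.5,8.5,8.5,8.5]}}

```text
clock: 0.9
position: [0.4187, 0.3044, 0.2311]
tool_rot: [3.141, 0.0, 1.575]
force: [0.6, -0.6, 0.6]
grip_width: 0.0855
finger_force: 0.0
```

Request:
{"method": "move_arm", "body": {"gripper": [1,1,1,1,1,1,1,1], "linear": [[-4.4,2.2,0],[-4.4,2.2,0],[-4.4,2.2,0],[-4.4,2.2,0],[-4.4,2.2,0],[-4.4,2.2,0],[-4.4,2.2,0],[-3.5,2.2,0]], "twist": [0,0,0,0,0,0,0,-6]}}

```text
clock: 1.7
position: [0.5981, -0.0372, 0.2311]
tool_rot: [-3.141, 0.001, 1.686]
force: [-0.2, 0.8, 0.1]
grip_width: 0.0852
finger_force: 0.0
```

Run:
```python
from workcell import monitor, viewer
from h import *
s=monitor.observe();print(s["clock"],s["position"],s["tool_rot"],s["qpos"])
f=viewer.grab_frame("wrist");pickle.dump(f,open("w1.pkl","wb"));cv2.imwrite("pics/w1.png",f["img"][:,:,::-1])
print(f["eye"],f["rotation"],f["K"])
for P in [(.597,-.041,.051),(.602,-.1015,.085),(.601,-.163,.063)]:print(proj(f,P))
```

```text
1.7 [ 0.5981422  -0.03721074  0.23107388] [-3.14099741e+00  5.24363057e-04  1.68565861e+00] [-0.28310093  0.50464353  0.35662549  1.68512649 -0.20271827  0.98890049
  0.25957928]
[0.5893809  0.02910888 0.37144954] [-0.27220869  0.00085932  0.11471618] [[318.87540229   0.         279.43267105]
 [  0.         318.87540229 209.79424803]
 [  0.           0.           1.        ]]
[279.25688282 192.04802487]
[277.21124156 260.36409631]
[270.12348289 303.20537685]
```

View pics/w1.png

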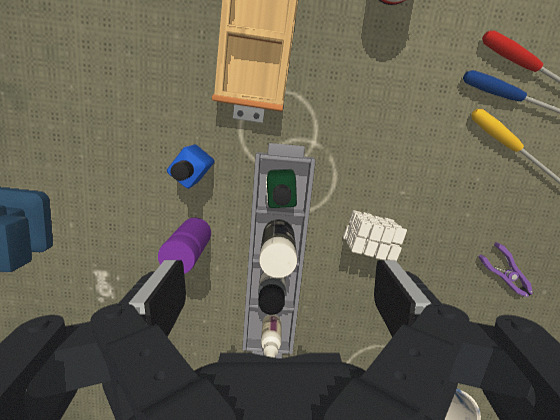

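The wrist view shows the ink bottle between the fingers, shoulder centre at about (281,188). It matches the estimate within about 3 mm. I'll descend and grip.

Request:
{"method": "move_arm", "body": {"gripper": [1,1,1,1,1,0.5,0,0], "linear": [[-0.2,0,4.5],[0,0,4.5],[0,0,4.5],[0,0,4.5],[0,0,2.2],[0,0,0],[0,0,0],[0,0,0]], "twist": [0,0,0,0,0,0,0,0], "squeeze": 30}}

```text
clock: 2.55
position: [0.5989, -0.0365, 0.0309]
tool_rot: [3.139, 0.0, 1.687]
force: [0.3, 0.6, 0.2]
grip_width: 0.0442
finger_force: 0.0
```

Request:
{"method": "move_arm", "body": {"gripper": [0,0,0,0], "linear": [[0,0,0],[0,0,0],[0,0,0],[0,0,0]], "twist": [0,0,0,0]}}

```text
clock: 2.95
position: [0.5989, -0.0363, 0.031]
tool_rot: [3.139, 0.0, 1.687]
force: [-1.8, 0.1, 10.0]
grip_width: 0.0302
finger_force: 30.2
```

Run:
```python
from workcell import monitor, viewer
from h import *
f=viewer.grab_frame("side");im=f["img"][:,:,::-1]
cv2.imwrite("pics/s2.png",cv2.resize(im[100:320,180:440],(0,0),fx=2.6,fy=2.6))
s=monitor.observe();print(s["position"],s["force"],s["grip_width"],s["finger_force"])
```

```text
[ 0.59895045 -0.036342    0.03101074] [-2.17610511  0.49444515 10.32156419] 0.02999209193964895 30.23160553886555
```

View pics/s2.png

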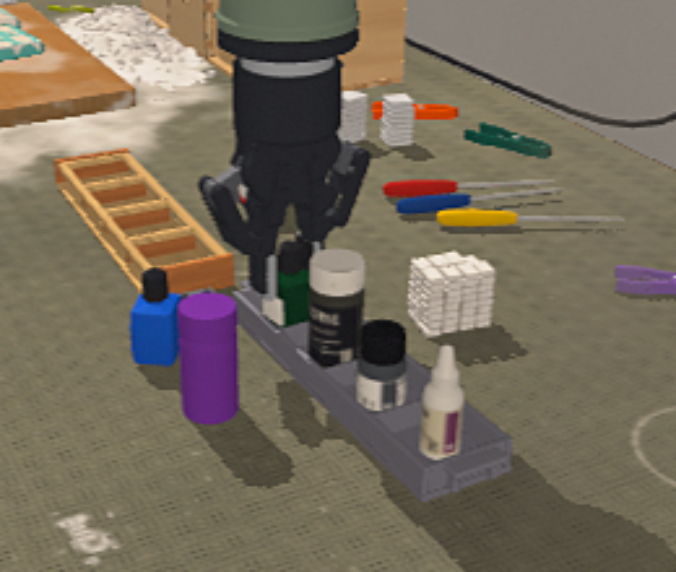

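Run:
```python
from workcell import monitor, viewer
from h import *
f=viewer.grab_frame("wrist");im=f["img"][:,:,::-1]
cv2.imwrite("pics/w2.png",cv2.resize(im[100:400,150:410],(0,0),fx=2,fy=2))
```

```text
(no output)
```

View pics/w2.png

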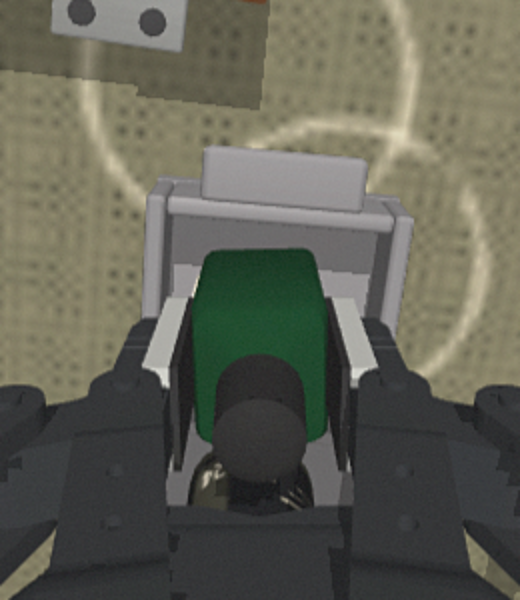

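The bottle's body is between both pads at 30 N. I'll lift it and check the grip.

Request:
{"method": "move_arm", "body": {"gripper": [0,0,0,0,0], "linear": [[0,0,-0.5],[0,0,-1],[0,0,-1.5],[0,0,-3],[0,0,0]], "twist": [0,0,0,0,0]}}

```text
clock: 3.55
position: [0.6, -0.0367, 0.0938]
tool_rot: [3.136, 0.001, 1.686]
force: [-0.0, -0.3, -1.0]
grip_width: 0.0301
finger_force: 29.7
```

Run:
```python
from workcell import monitor, viewer
from h import *
s=monitor.observe();print(s["position"],s["force"],s["grip_width"],s["finger_force"])
f=viewer.grab_frame("wrist");im=f["img"][:,:,::-1]
g=viewer.grab_frame("side")["img"][:,:,::-1]
a=cv2.resize(im[100:400,150:410],(400,460));b=cv2.resize(g[100:320,220:410],(398,460))
cv2.imwrite("pics/w3.png",np.hstack([a,b]))
```

```text
[ 0.59995862 -0.03666106  0.09377599] [-0.02177313 -0.33166941 -1.01889934] 0.030110637683172174 29.73516411613673
```

View pics/w3.png

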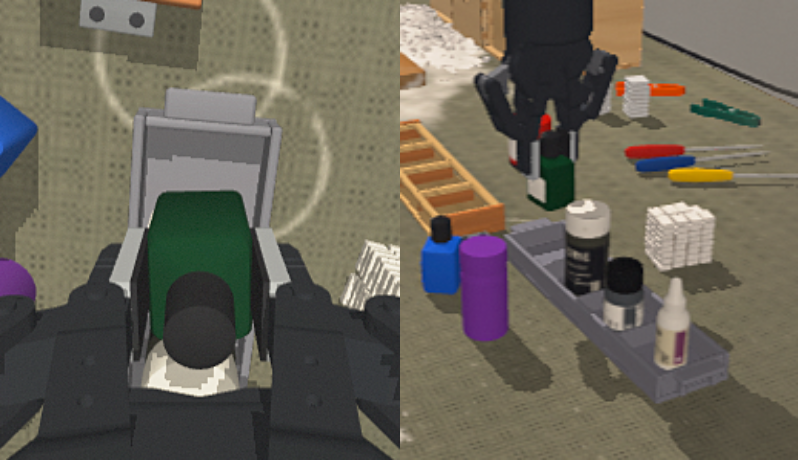

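Request:
{"method": "move_arm", "body": {"gripper": [0,0,0,0,0,0,0,0], "linear": [[0,0,0],[4.3,-0.7,0],[4.3,-0.7,0],[4.3,-0.7,0],[4.3,-0.7,0],[4.3,-0.7,0],[4.3,-0.7,0],[4.3,-0.7,0]], "twist": [8.3,0,0,0,0,0,0,0]}}

```text
clock: 4.45
position: [0.5569, 0.2676, 0.089]
tool_rot: [-3.141, 0.0, 1.542]
force: [1.4, -0.4, -0.7]
grip_width: 0.03
finger_force: 29.7
```

Run:
```python
from workcell import monitor, viewer
from h import *
s=monitor.observe();print(s["position"],s["tool_rot"],s["force"],s["grip_width"])
f=viewer.grab_frame("top");pickle.dump(f,open("t4.pkl","wb"))
f=viewer.grab_frame("wrist");im=f["img"][:,:,::-1]
cv2.imwrite("pics/w4.png",im)
C,S=np.cos(-.03),np.sin(-.03)
for y in(.12,.066):
  for x in(-.027,.027):print(proj(f,[.5566+C*x-S*y,.1704+S*x+C*y,.026]).round())
```

```text
[0.55687136 0.26755032 0.08898107] [-3.14083598e+00  4.46226578e-04  1.54185457e+00] [ 1.36339304 -0.38180757 -0.68677809] 0.030029958975395142
[248. 204.]
[330. 205.]
[249. 279.]
[326. 279.]
```

View pics/w4.png

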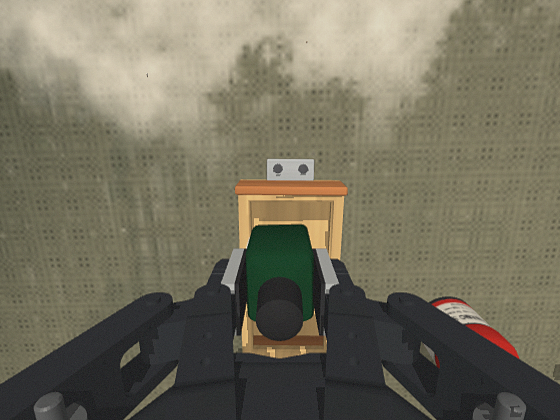

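Request:
{"method": "move_arm", "body": {"gripper": [0,0,0,0,0,0], "linear": [[0,0.2,1],[0,0,2],[0,0,1.3],[0,0,0.7],[0,0,0.5],[0,0,0]], "twist": [0,0,0,0,0,0]}}

```text
clock: 5.15
position: [0.5597, 0.2654, 0.0339]
tool_rot: [-3.141, 0.0, 1.541]
force: [-0.2, 0.6, -0.8]
grip_width: 0.03
finger_force: 29.7
```

Request:
{"method": "move_arm", "body": {"gripper": [0,0,0.45], "linear": [[0,0,0.15],[0,0,0],[0,0,0]], "twist": [0,0,0]}}

```text
clock: 5.45
position: [0.5599, 0.266, 0.0332]
tool_rot: [3.141, -0.0, 1.542]
force: [0.6, 0.2, -0.3]
grip_width: 0.0381
finger_force: 0.0
```

Request:
{"method": "move_arm", "body": {"gripper": [0.6,0.7,0.7,1,1,1,1,1], "linear": [[0,0,0],[0,0,0],[0,0,-2],[0,0,-4.5],[0,0,-4],[-4,0.5,0],[-5,0.7,0],[-5,0.7,0]], "twist": [0,0,0,0,0,0,0,0]}}

```text
clock: 6.25
position: [0.5745, 0.1252, 0.1383]
tool_rot: [3.141, -0.0, 1.543]
force: [2.2, -1.0, 0.4]
grip_width: 0.0852
finger_force: 0.0
```

Run:
```python
from workcell import monitor, viewer
from h import *
s=monitor.observe();print(s["position"],s["tool_rot"])
f=viewer.grab_frame("top");pickle.dump(f,open("t5.pkl","wb"));im=f["img"][:,:,::-1]
g=viewer.grab_frame("side")["img"][:,:,::-1]
a=cv2.resize(im[200:280,140:280],(0,0),fx=2.8,fy=2.8);b=cv2.resize(g[130:250,180:390],(0,0),fx=1.88,fy=1.88)
b=cv2.resize(b,(395,a.shape[0]));cv2.imwrite("pics/t5.png",np.hstack([a,b]))
```

```text
[0.5745369  0.12523302 0.13825536] [ 3.14081005e+00 -3.39112204e-04  1.54334766e+00]
```

View pics/t5.png

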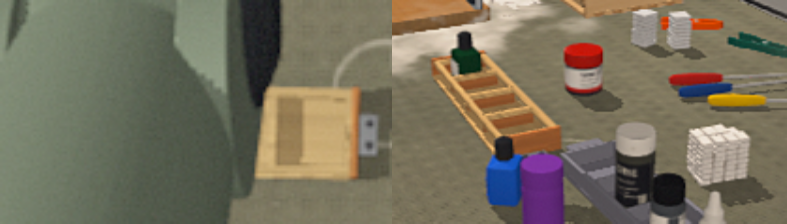

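Ink stands upright in the leftmost hole. Next is the white cap.

Request:
{"method": "move_arm", "body": {"gripper": [1,1,1,1,1,1,1], "linear": [[0,0,0],[-4.5,0.4,0],[-4.5,0.4,0],[-4.5,0.4,0],[-4.5,0.4,0],[-4.5,0.4,0],[0,0,0]], "twist": [-3,0,0,0,0,0,0]}}

```text
clock: 7.05
position: [0.5995, -0.1054, 0.1383]
tool_rot: [3.141, 0.003, 1.586]
force: [-0.6, 0.1, 0.7]
grip_width: 0.0855
finger_force: 0.0
```

Request:
{"method": "move_arm", "body": {"gripper": [1,1,1,1,0.5,0,0,0], "linear": [[0.5,0.2,2],[0,0,4],[0,0,3],[0,0,1.6],[0,0,0],[0,0,0],[0,0,0],[0,0,0]], "twist": [0,0,0,0,0,0,0,0]}}

```text
clock: 7.85
position: [0.6026, -0.0931, 0.0334]
tool_rot: [3.139, 0.0, 1.594]
force: [-0.9, -0.9, 6.9]
grip_width: 0.0373
finger_force: 29.0
```

Request:
{"method": "move_arm", "body": {"gripper": [0,0,0,0,0,0,0,0], "linear": [[0,0,0],[0,0,0],[0,0,0],[0,0,-0.5],[0,0,-1],[0,0,-2],[0,0,-3],[0,0,0]], "twist": [0,0,0,0,0,0,0,0]}}

```text
clock: 8.65
position: [0.6036, -0.0936, 0.1011]
tool_rot: [3.136, 0.001, 1.594]
force: [1.5, -0.3, -0.9]
grip_width: 0.0369
finger_force: 30.2
```

Run:
```python
from workcell import monitor, viewer
from h import *
s=monitor.observe();print(s["position"],s["tool_rot"],s["force"])
f=viewer.grab_frame("wrist");im=f["img"][:,:,::-1]
g=viewer.grab_frame("side")["img"][:,:,::-1]
a=cv2.resize(im[100:400,150:410],(400,460));b=cv2.resize(g[100:320,220:410],(398,460))
cv2.imwrite("pics/w6.png",np.hstack([a,b]))
```

```text
[ 0.60360809 -0.09358733  0.10113258] [3.13607205e+00 5.36090502e-04 1.59382198e+00] [ 1.50493768 -0.3261842  -0.8808782 ]
```

View pics/w6.png

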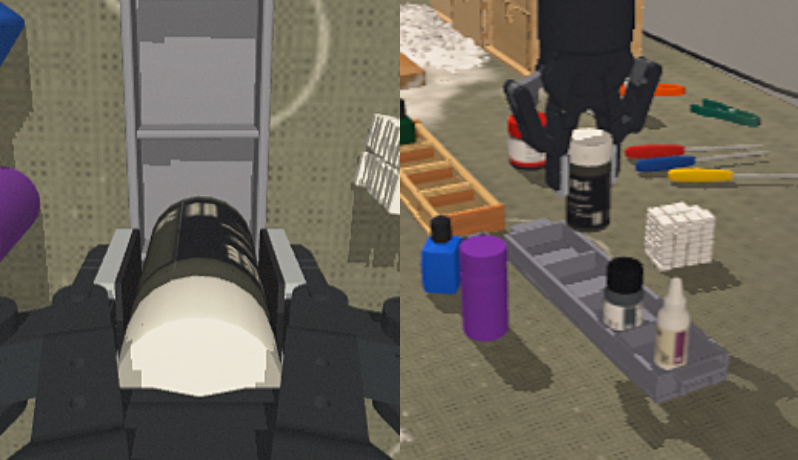

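White is held upright about 7 mm off pad centre, towards -y. I'll carry it with that offset.

Request:
{"method": "move_arm", "body": {"gripper": [0,0,0,0,0,0,0,0], "linear": [[0,0,0],[4.3,-0.8,0],[4.3,-0.8,0],[4.3,-0.8,0],[4.3,-0.8,0],[4.3,-0.8,0],[4.3,-0.8,0],[4.3,-0.8,0]], "twist": [3,0,0,0,0,0,0,0]}}

```text
clock: 9.55
position: [0.5535, 0.211, 0.0963]
tool_rot: [-3.141, 0.0, 1.542]
force: [1.7, 0.1, -0.6]
grip_width: 0.0371
finger_force: 30.2
```

Request:
{"method": "move_arm", "body": {"gripper": [0,0,0], "linear": [[0,0,0],[0,0,0],[0,0,0]], "twist": [0,0,0]}}

```text
clock: 9.85
position: [0.5544, 0.2081, 0.0965]
tool_rot: [-3.141, 0.001, 1.541]
force: [0.6, -0.8, -0.7]
grip_width: 0.0369
finger_force: 30.2
```

Run:
```python
from workcell import monitor, viewer
from h import *
s=monitor.observe();print(s["position"],s["tool_rot"],s["force"])
f=viewer.grab_frame("wrist");im=f["img"][:,:,::-1]
cv2.imwrite("pics/w7.png",im[100:400,150:410].repeat(2,0).repeat(2,1))
C,S=np.cos(-.03),np.sin(-.03)
for y in(.058,.004):
  for x in(-.027,.027):print((proj(f,[.5566+C*x-S*y,.1704+S*x+C*y,.026])-[150,100]).round()*2)
```

```text
[0.55444665 0.20814375 0.09650785] [-3.14118572e+00  8.81976218e-04  1.54062711e+00] [ 0.60884858 -0.76356163 -0.67887049]
[192. 184.]
[352. 184.]
[196. 330.]
[346. 330.]
```

View pics/w7.png

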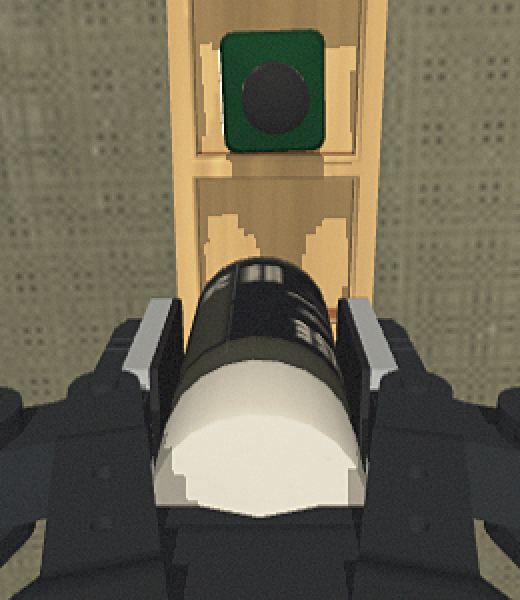

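Request:
{"method": "move_arm", "body": {"gripper": [0,0,0,0,0,0,0,0.5], "linear": [[0.2,0.4,0],[0,0,1],[0,0,2],[0,0,1.5],[0,0,1],[0,0,0.7],[0,0,0],[0,0,0]], "twist": [0,0,0,0,0,0,0,0]}}

```text
clock: 10.7
position: [0.5587, 0.2112, 0.0348]
tool_rot: [3.141, 0.0, 1.542]
force: [-1.0, 1.4, 1.0]
grip_width: 0.0427
finger_force: 0.0
```

Request:
{"method": "move_arm", "body": {"gripper": [0.6,0.7,0.7,0.9,1,1,1,1], "linear": [[0,0,0],[0,0,0],[0,0,-2],[0,0,-4],[0,0,-4],[0,0,-1],[-4,0.4,0],[-4,0.4,0]], "twist": [0,0,0,0,0,0,0,0]}}

```text
clock: 11.5
position: [0.5641, 0.1312, 0.145]
tool_rot: [3.141, -0.001, 1.545]
force: [0.5, -0.1, -0.4]
grip_width: 0.0856
finger_force: 0.0
```

Request:
{"method": "move_arm", "body": {"gripper": [1,1,1,1,1,1,1,1], "linear": [[0,0,0],[-4.5,0.4,0],[-4.5,0.4,0],[-4.5,0.4,0],[-4.5,0.4,0],[-4.5,0.4,0],[-4.5,0.4,0],[0,0,0]], "twist": [-3,0,0,0,0,0,0,0]}}

```text
clock: 12.3
position: [0.5938, -0.1455, 0.1449]
tool_rot: [3.141, 0.003, 1.587]
force: [-0.5, 0.8, 0.7]
grip_width: 0.0853
finger_force: 0.0
```

Run:
```python
from workcell import monitor, viewer
from h import *
s=monitor.observe();print(s["position"],s["tool_rot"],s["force"])
f=viewer.grab_frame("wrist");im=f["img"][:,:,::-1]
t=viewer.grab_frame("top")["img"][:,:,::-1]
g=viewer.grab_frame("side")["img"][:,:,::-1]
a=cv2.resize(im[100:400,150:410],(400,460));b=cv2.resize(g[100:320,180:370],(398,460))
cv2.imwrite("pics/w8.png",np.hstack([a,b]))
for P in [(.601,-.163,.063),(.6075,-.221,.080)]:print((proj(f,P)-[150,100])*400/260)
```

```text
[ 0.59377215 -0.14553498  0.14488192] [3.14126202 0.00319223 1.58673396] [-0.46013978  0.77771721  0.69198461]
[215.90604975 213.01856626]
[227.55732009 338.89945617]
```

View pics/w8.png

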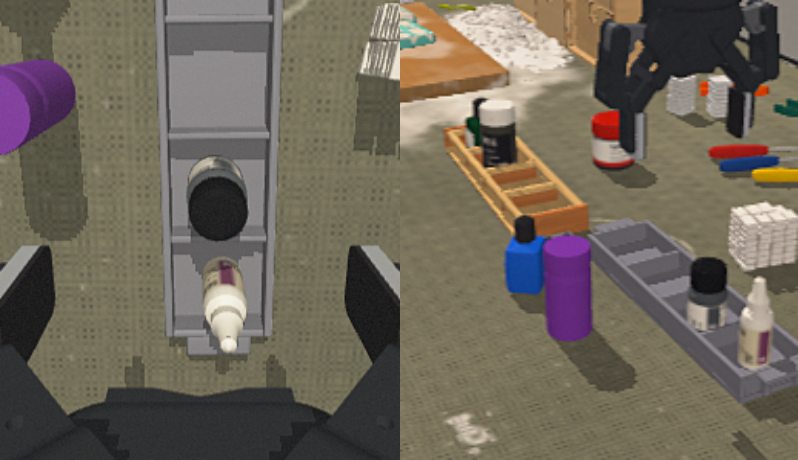

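White stands in the second hole. The black cap at (217,210) in the crop agrees with the prediction to about 2 mm.

Request:
{"method": "move_arm", "body": {"gripper": [1,1,1,1,1,0.5,0,0], "linear": [[-2.2,0.7,0],[0,0,2],[0,0,4],[0,0,3.5],[0,0,1.8],[0,0,0],[0,0,0],[0,0,0]], "twist": [0,0,0,0,0,0,0,0]}}

```text
clock: 13.25
position: [0.6028, -0.1598, 0.0332]
tool_rot: [3.14, 0.0, 1.595]
force: [0.4, 0.5, 0.6]
grip_width: 0.0436
finger_force: 0.0
```

Request:
{"method": "move_arm", "body": {"gripper": [0,0,0,0], "linear": [[0,0,0],[0,0,0],[0,0,0],[0,0,0]], "twist": [0,0,0,0]}}

```text
clock: 13.65
position: [0.6028, -0.16, 0.0333]
tool_rot: [3.14, -0.0, 1.594]
force: [-1.2, 0.8, 9.3]
grip_width: 0.0293
finger_force: 29.0
```

Request:
{"method": "move_arm", "body": {"gripper": [0,0,0,0,0], "linear": [[0,0,-0.5],[0,0,-1],[0,0,-2],[0,0,-3],[0,0,0]], "twist": [0,0,0,0,0]}}

```text
clock: 14.15
position: [0.6039, -0.1608, 0.1012]
tool_rot: [3.136, 0.001, 1.594]
force: [0.4, 0.3, -1.0]
grip_width: 0.029
finger_force: 29.8
```

Run:
```python
from workcell import monitor, viewer
from h import *
s=monitor.observe();print(s["position"],s["tool_rot"],s["force"])
f=viewer.grab_frame("wrist");im=f["img"][:,:,::-1]
g=viewer.grab_frame("side")["img"][:,:,::-1]
a=cv2.resize(im[100:400,150:410],(400,460));b=cv2.resize(g[100:320,220:410],(398,460))
cv2.imwrite("pics/w9.png",np.hstack([a,b]))
```

```text
[ 0.60387221 -0.16084032  0.10119648] [3.13607978e+00 1.20921420e-03 1.59387123e+00] [ 0.41274017  0.28305399 -0.99398454]
```

View pics/w9.png

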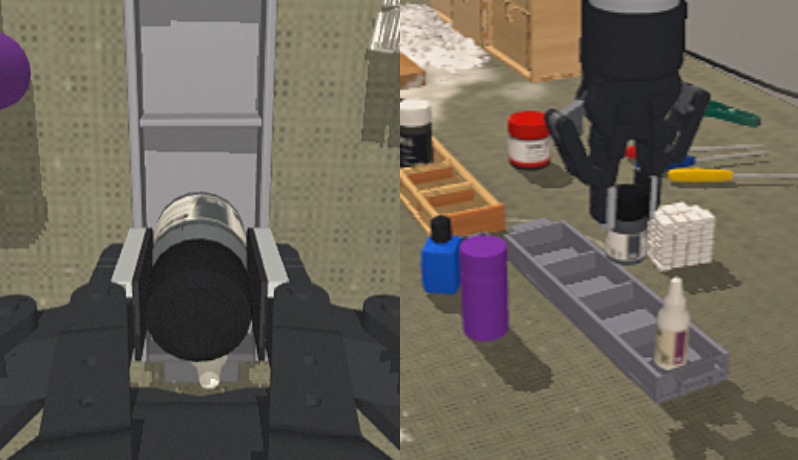

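Request:
{"method": "move_arm", "body": {"gripper": [0,0,0,0,0,0,0,0], "linear": [[0,0,0],[4.3,-0.8,0],[4.3,-0.8,0],[4.3,-0.8,0],[4.3,-0.8,0],[4.3,-0.8,0],[4.3,-0.8,0],[4.4,-0.6,0]], "twist": [3,0,0,0,0,0,0,0]}}

```text
clock: 15.05
position: [0.5557, 0.1448, 0.0963]
tool_rot: [-3.141, 0.0, 1.542]
force: [0.8, -0.5, 0.1]
grip_width: 0.0294
finger_force: 29.8
```

Request:
{"method": "move_arm", "body": {"gripper": [0,0,0], "linear": [[0,0,0],[0,0,0],[0,0,0]], "twist": [0,0,0]}}

```text
clock: 15.35
position: [0.5567, 0.1421, 0.0966]
tool_rot: [-3.141, 0.001, 1.541]
force: [0.1, -0.0, -0.7]
grip_width: 0.0292
finger_force: 29.8
```

Request:
{"method": "move_arm", "body": {"gripper": [0,0,0,0,0,0,0,0.5], "linear": [[0,0.1,0],[0,0,1],[0,0,2],[0,0,1.5],[0,0,1],[0,0,0.7],[0,0,0],[0,0,0]], "twist": [0,0,0,0,0,0,0,0]}}

```text
clock: 16.15
position: [0.558, 0.1431, 0.0348]
tool_rot: [3.141, 0.0, 1.542]
force: [0.4, 0.5, 0.3]
grip_width: 0.0418
finger_force: 0.0
```

Request:
{"method": "move_arm", "body": {"gripper": [0.6,0.7,0.7,0.9,1,1,1,1], "linear": [[0,0,0],[0,0,0],[0,0,-2],[0,0,-4],[0,0,-4],[0,0,-1],[-4,0.4,0],[-4,0.4,0]], "twist": [0,0,0,0,0,0,0,0]}}

```text
clock: 16.95
position: [0.5635, 0.0633, 0.145]
tool_rot: [3.141, -0.001, 1.545]
force: [0.9, -0.8, 0.1]
grip_width: 0.0853
finger_force: 0.0
```

Request:
{"method": "move_arm", "body": {"gripper": [1,1,1,1,1,1,1,1], "linear": [[0,0,0],[-4.5,0.5,0],[-4.5,0.5,0],[-4.5,0.5,0],[-4.5,0.5,0],[-4.5,0.5,0],[-4.5,0.5,0],[0,0,0]], "twist": [-3,0,0,0,0,0,0,0]}}

```text
clock: 17.75
position: [0.5987, -0.2133, 0.1447]
tool_rot: [3.142, 0.003, 1.587]
force: [-1.7, 0.0, -0.3]
grip_width: 0.0856
finger_force: 0.0
```

Request:
{"method": "move_arm", "body": {"gripper": [1,1,1], "linear": [[-1,0.3,0],[0,0,0],[0,0,0]], "twist": [0,0,0]}}

```text
clock: 18.05
position: [0.6031, -0.2152, 0.1446]
tool_rot: [-3.141, -0.0, 1.595]
force: [-0.7, 0.5, -1.5]
grip_width: 0.085
finger_force: 0.0
```

Run:
```python
from workcell import monitor, viewer
from h import *
s=monitor.observe();print(s["position"],s["tool_rot"],s["force"])
f=viewer.grab_frame("wrist");im=f["img"][:,:,::-1]
g=viewer.grab_frame("side")["img"][:,:,::-1]
a=cv2.resize(im[100:400,150:410],(400,460));b=cv2.resize(g[100:320,180:370],(398,460))
cv2.imwrite("pics/w10.png",np.hstack([a,b]))
for P in [(.607,-.223,.081)]:print((proj(f,P)-[150,100])*400/260)
```

```text
[ 0.60312869 -0.21520887  0.14456964] [-3.14137849e+00 -3.68661027e-04  1.59513343e+00] [-0.67755084  0.53906607 -1.54116301]
[210.11369393 207.76501088]
```

View pics/w10.png

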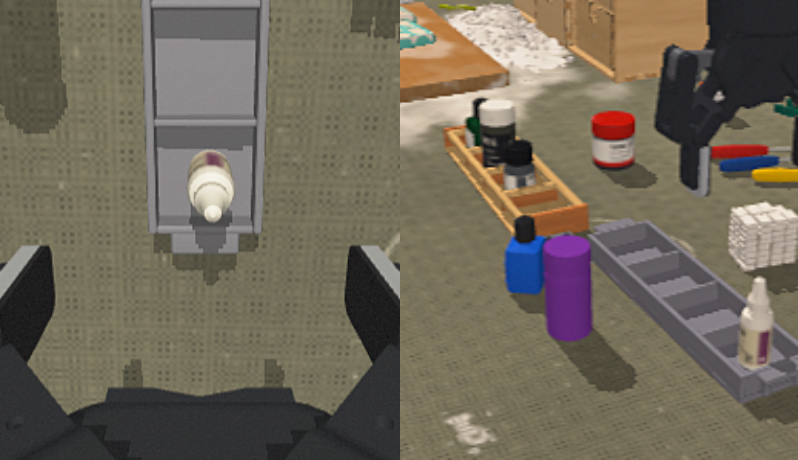

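Black stands in the third hole. The dropper tip at (212,213) in the crop puts it at about (0.608, -0.2245). I'll grip it a little lower, on the straight body.

Request:
{"method": "move_arm", "body": {"gripper": [1,1,1,1,1,0.5,0.3,0], "linear": [[-0.9,0.4,0],[0,0,2],[0,0,4],[0,0,3.5],[0,0,2.1],[0,0,0],[0,0,0],[0,0,0]], "twist": [0,0,0,0,0,0,0,0]}}

```text
clock: 18.95
position: [0.6081, -0.2254, 0.0304]
tool_rot: [3.14, 0.001, 1.594]
force: [1.0, -0.2, 0.0]
grip_width: 0.0434
finger_force: 0.0
```

Request:
{"method": "move_arm", "body": {"gripper": [0,0,0,0,0], "linear": [[0,0,0],[0,0,0],[0,0,0],[0,0,0],[0,0,0]], "twist": [0,0,0,0,0]}}

```text
clock: 19.45
position: [0.6079, -0.2252, 0.0301]
tool_rot: [3.14, 0.001, 1.594]
force: [-0.7, 1.0, 8.9]
grip_width: 0.0236
finger_force: 29.7
```

Request:
{"method": "move_arm", "body": {"gripper": [0,0,0,0,0], "linear": [[0,0,-0.5],[0,0,-1],[0,0,-2],[0,0,-3],[0,0,0]], "twist": [0,0,0,0,0]}}

```text
clock: 19.95
position: [0.6089, -0.2259, 0.0982]
tool_rot: [3.136, 0.002, 1.594]
force: [0.3, -0.8, -0.0]
grip_width: 0.0231
finger_force: 29.4
```

Run:
```python
from workcell import monitor, viewer
from h import *
s=monitor.observe();print(s["position"],s["tool_rot"],s["force"])
f=viewer.grab_frame("wrist");im=f["img"][:,:,::-1]
g=viewer.grab_frame("side")["img"][:,:,::-1]
a=cv2.resize(im[100:400,150:410],(400,460));b=cv2.resize(g[100:320,240:430],(398,460))
cv2.imwrite("pics/w11.png",np.hstack([a,b]))
```

```text
[ 0.60893473 -0.22588826  0.09822061] [3.13639813e+00 1.76570035e-03 1.59385520e+00] [ 0.34201329 -0.84448851 -0.01192876]
```

View pics/w11.png

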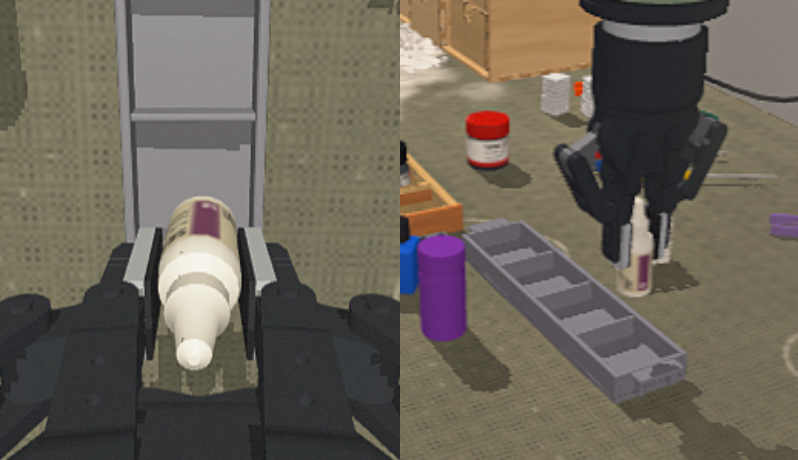

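Request:
{"method": "move_arm", "body": {"gripper": [0,0,0,0,0,0,0,0], "linear": [[0,0,0],[4.3,-0.9,0],[4.3,-0.9,0],[4.3,-0.9,0],[4.3,-0.9,0],[4.3,-0.9,0],[4.3,-0.9,0],[4.4,-0.7,0]], "twist": [3,0,0,0,0,0,0,0]}}

```text
clock: 20.85
position: [0.5538, 0.0802, 0.0933]
tool_rot: [-3.14, 0.0, 1.542]
force: [1.2, 0.6, -0.3]
grip_width: 0.0236
finger_force: 29.5
```

Request:
{"method": "move_arm", "body": {"gripper": [0,0,0], "linear": [[0,0,0],[0,0,0],[0,0,0]], "twist": [0,0,0]}}

```text
clock: 21.15
position: [0.5549, 0.0776, 0.0936]
tool_rot: [-3.141, 0.001, 1.541]
force: [-0.3, 0.2, -0.2]
grip_width: 0.0236
finger_force: 29.5
```

Request:
{"method": "move_arm", "body": {"gripper": [0,0,0,0,0,0,0,0.4], "linear": [[0.2,0.1,0],[0,0,1],[0,0,2],[0,0,1.5],[0,0,1],[0,0,0.7],[0,0,0],[0,0,0]], "twist": [0,0,0,0,0,0,0,0]}}

```text
clock: 21.95
position: [0.5562, 0.0805, 0.0318]
tool_rot: [3.142, 0.0, 1.542]
force: [-0.7, 0.2, -0.3]
grip_width: 0.0339
finger_force: 0.0
```

Request:
{"method": "move_arm", "body": {"gripper": [0.5,0.6,0.6,0.8,1,1,1,1], "linear": [[0,0,0],[0,0,0],[0,0,-2],[0,0,-4],[0,0,-4],[0,0,-3],[-4,0.4,0],[-4,0.4,0]], "twist": [0,0,0,0,0,0,0,0]}}

```text
clock: 22.75
position: [0.5622, 0.0008, 0.1629]
tool_rot: [3.14, -0.001, 1.545]
force: [-0.2, -0.0, 0.5]
grip_width: 0.085
finger_force: 0.0
```

Request:
{"method": "move_arm", "body": {"gripper": [1,1,1,1,1,1,1,1], "linear": [[-5,0,0],[-5,0,0],[-5,0,0],[-5,0,0],[-5,0,0],[0,0,0],[0,0,0],[0,0,0]], "twist": [0,0,0,0,0,0,0,0]}}

```text
clock: 23.55
position: [0.5547, -0.2483, 0.1617]
tool_rot: [-3.142, -0.001, 1.543]
force: [-0.6, 0.7, 0.1]
grip_width: 0.0856
finger_force: 0.0
```

Run:
```python
from workcell import monitor, viewer
from h import *
s=monitor.observe();print(s["position"],s["force"],s["clock"])
f=viewer.grab_frame("top");im=f["img"][:,:,::-1]
g=viewer.grab_frame("side")["img"][:,:,::-1]
a=cv2.resize(im[160:280,140:280],(0,0),fx=2.85,fy=2.85);b=cv2.resize(g[130:250,180:320],(0,0),fx=2.85,fy=2.85)
cv2.imwrite("pics/t12.png",np.hstack([a,b]))
```

```text
[ 0.55467243 -0.24834724  0.16174345] [-0.62283405  0.7089286   0.13054148] 23.55
```

View pics/t12.png

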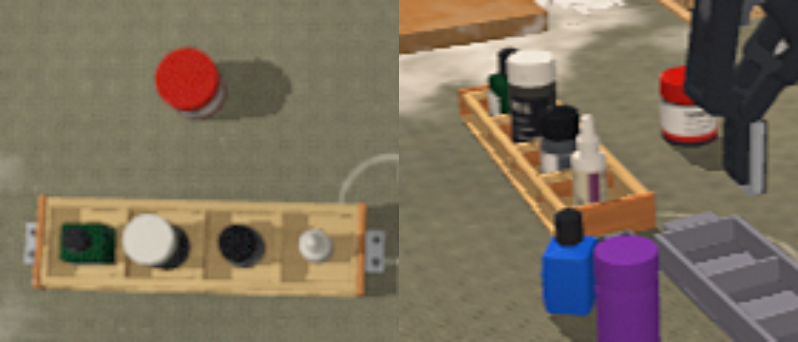

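All four stand upright in order. I'll check the offsets numerically before handing in.

Run:
```python
from workcell import bot
from h import *
f=pickle.load(open("d0.pkl","rb"))["top"]
ok=True
for p,z,y in [((87,243),.052,.093),((151,240),.086,.031),((241,244),.064,-.031),((316,242),.080,-.093)]:
    P=at_z(f,140+p[0]/2.85,160+p[1]/2.85,z)[:2]-[.5566,.1704]
    C,S=np.cos(-.03),np.sin(-.03);q=np.array([C*P[0]+S*P[1],-S*P[0]+C*P[1]-y]);print((q*1000).round(1));ok&=abs(q).max()<.012
if ok: print(bot.job_done())
```

```text
[-2.4 -9.2]
[-1.7 -3.9]
[-1.3 -6.3]
[ 0.2 -2.8]
the job is handed in; nothing more can be done
None
```

All four bottles stand upright in the bench rack in tray order, from left ink, white cap, black cap and dropper, each measured within about 10 mm of its hole centre; the job is handed in, but no verdict was shown.

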